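Push the toolbox lid shut

ROBOT

A 6-joint arm with a two-finger parallel gripper is mounted at the origin on a cart in front of the work surface, level with it; the furniture and walls round the work are solid. World frame = base frame: x ahead of the robot, y to its left, z up, the work surface at z = 0. Lengths are in mm, angles in degrees, forces in N, time in s.
With the tool pointing down it reaches from about 300 to 825 mm from the base axis. Payload 5.4 kg.
Tool frame: the origin (TCP) lies on the centre line of the jaws, within the pads' length; the fingertips stand 19 mm ahead of it and the grasp point (between the pads) is the TCP; z points along the fingers, y is the line along which they close (so a half turn about z gives the same grasp; the last joint's range is limited). The gripper opens to 92 mm and grips with 3 to 60 N. Pads are 20 mm wide; open, the fingers measure 128 mm over their backs; the gripper's body (75 mm by 189 mm) begins 69 mm behind the grasp point.
Start: joints at [-83.772, 9.076, 91.501, -0, 79.423, -12.038], TCP at [180.197, -546.018, 233.601] pointing down, gripper open.
Joint ranges: [-166.64, 166.64], [-54.1, 131.32], [10.49, 154.53], [-73.88, 253.88], [9.74, 151.15], [-171.62, 171.62]. Speed limits (degrees/s): [147.25, 147.25, 180, 180, 180, 180].

INTERFACE

Orientations are given as a 3x3 rotation matrix whose columns are the frame's x, y, z axes.
In Python, from rig import r, viewer gives the robot as it stands.
- The arm moves only by the tool servo_tool, never from a script. Its argument "deltas" is a list of rows, each an object of numbers: "dx", "dy", "dz": the shift along the tool's x, y, z in m; "roll": the turn about the tool's z in rad. A call has 1 to 8 rows; each row shifts and turns the commanded pose from where the row before left it, along the tool's axes as they then stand; what a row does not reach is not made up. A row lasts 1/10 s, in which the tool goes at most 50 mm and 8.59 degrees, less where a joint would pass 70% of its speed; a pose out of reach is approached as far as the arm can. A call with a gripper value outside its range is refused whole. "gripper" is the opening, from 0 (shut) to 1 (fully open), set as the call begins (left out, the last holds). The fingers move at their own pace and stop on an object; the grip force is fixed at half the most. Time passes only in rows, so rows that do not move let the fingers close. It gives the time, the measured TCP pose, the force, the opening and the grip force at its end, in the units of the state.
- r.get_obs(): the state, without advancing time (a new reading comes with each control period).
- viewer.get_image(name): name is "scene" or "top" or "wrist"; returns a dict with "img" (480x640x3 uint8, red, green, blue), "range_z" (480x640 float32, mm along the optical axis (not along the pixel's ray), 0 where there is no reading), "fx", "fy", "cx", "cy" (pixels), "rvec" (rotation vector, rad) and "tvec" (3), from world to camera coordinates, as OpenCV has them; the wrist camera has in their place "tool_from_camera" (4x4, takes a point from camera to tool coordinates, whose origin is the TCP and whose axes are the flange's). Camera axes: x right, y down, z forward; pixel columns grow to the right and rows downward; lengths in mm; the calibration is good to about 2 mm. A picture is of the moment at which its call begins: read the wrist's pose just before it.
- r.close_job(): hands the job in; it is judged then, once.
The state is a dict: "clock": time; "joint_pos": joint angles; "dq": joint speeds; "joint_torque": joint torques, N m; "position": TCP position; "eef_rot": TCP orientation; "ft_force": force on the tool from outside, world axes, zero at the start; "wrist_torque": the same for the moment, N m; "gripper_width": finger opening in mm; "finger_force": force on a finger pad.
Only numpy, scipy, OpenCV 4.12 (cv2) and the standard library are available. Lean on these libraries where they do the work, as an engineer would, in place of code of your own. Each camera call takes 0.05 s, during which the arm holds its last target. There are 200 camera calls.

TASK

The red toolbox has been left open on its stiff hinge. Push its lid down with the fingertips, gently and without slamming it, and press it fully shut at the middle of its front edge, right above the latch; then move clear. Only push, lift nothing; leave the box where it stands and do not disturb the mug, the pliers or the magnet round it.

Things in the scene. Friction and masses are not known exactly. Their poses are not given: they have to be found in the camera images.
- toolbox: red steel tool box with spanners in it, 154 x 304 mm and 121 mm high when shut, about 6.5 kg, standing loose on the surface. Origin: centre of its underside; its x axis points to the back (hinge side), its y axis runs along its length, z up. Its front (latch side, -x) looks towards the robot or up to 70 degrees to the side of it. The open box part is 85 mm high. A carry handle stands up 30 mm in the middle of the lid's top.
- toolbox_lid (a joint): angle of the lid in rad about the hinge along the back of the box: 0 = fully shut, growing as the lid opens, 1.57 = upright. It starts between 0.7 and 1.3. The hinge is stiff: the lid stays at whatever angle it is left, and it takes about 4 to 10 N near its front edge to push it down.
- lid_hinge (a point): point on the hinge axis, mid-length: 78 mm behind the box's origin and 88 mm above its underside. The axis runs along the box's y axis.
- lid_edge (a point): middle of the front edge of the lid's flat top, right above the latch, moving with the lid: the place to press. With the lid shut it is 155 mm in front of the hinge axis and 33 mm above it. The lid is 304 mm long along the hinge and 154 mm deep, its top is a flat plate, with a rim 34 mm deep all round below.
- mug: white steel mug, 91 mm high, 69 mm wide plus a handle, standing behind the box; origin: centre of its underside. Leave alone.
- pliers: silver locking pliers, 250 mm long, 56 mm wide, 16 mm high, lying in front of the box; origin: centre of the underside. Leave alone.
- magnet: orange triangular welding magnet, 65 x 65 x 15 mm, lying beyond one end (+y) of the box; origin: centre of its underside. Leave alone.

How it is judged:
By the outcome, as a careful person would: the job done as asked, in the order asked, and still so for the second after the job is handed in, with the robot touching nothing.
It also fails if it takes over 35 s, if anything falls off the work surface, if the arm or the gripper's body presses on something with over 40 N, if the wrist force passes 120 N, or if a joint passes its speed limit or range.

## Working session

There is one attempt and no reset: what is moved stays moved. The work goes in short steps, Python scripts to look and compute and a tool call to move; the robot and the scene stay as the last step left them, time stands still between calls to the robot, and variables do not carry over. Pictures are saved under pics/ and viewed, at most 10 in all, crops included, and the job is handed in when it is done.

Besides the shell and the picture viewer there is one more tool, called by a JSON object that holds its "op" and its "data", one argument or row to a line. servo_tool: Moves the arm, as the interface text tells. Its arguments: {"type":"object","properties":{"deltas":{"type":"array"},"gripper":{"type":"number"}},"required":["deltas"]}

```bash
mkdir -p pics; cat > h.py <<'E'
import numpy as np, cv2
from rig import r, viewer
def cloud(n):
    d=viewer.get_image(n); z=d["range_z"]; v,u=np.mgrid[:480,:640]
    P=np.stack([(u-d["cx"])/d["fx"]*z,(v-d["cy"])/d["fy"]*z,z],-1)
    R=cv2.Rodrigues(np.array(d["rvec"],float))[0]; t=np.array(d["tvec"],float).ravel()
    W=(P-t)@R; W[z==0]=np.nan
    return d["img"],W
E
python3 - <<'E'
from h import *
ims=[]
for n in("scene","top"):
    im,W=cloud(n); np.savez(f"{n}.npz",im=im,W=W); cv2.imwrite(f"pics/{n}.png",im[:,:,::-1])
    hsv=cv2.cvtColor(im,cv2.COLOR_RGB2HSV); m=((hsv[...,0]<6)|(hsv[...,0]>174))&(hsv[...,1]>150)&(hsv[...,2]>50)
    p=W[m]; p=p[~np.isnan(p[:,0])]; print(n,m.sum(),np.percentile(p,[1,50,99],axis=0).round() if len(p) else 0)
print(r.get_obs())
E
```

```text
scene 8385 [[ 390. -116.    5.]
 [ 562.   17.   47.]
 [ 699.  317.  219.]]
top 4830 [[ 416. -207.   17.]
 [ 564.  -61.  220.]
 [ 692.  313.  233.]]
{'clock': 0.1, 'joint_pos': array([-8.37726521e+01,  9.10956735e+00,  9.15620520e+01, -8.38297469e-04,
        7.94213701e+01, -1.20364405e+01]), 'dq': array([-0.01764567, -0.07583249, -0.20275261,  0.0020005 , -0.0975581 ,
        0.03383474]), 'joint_torque': array([ 1.64512127e-03, -3.86504281e+01, -3.22959387e+01,  7.05394777e-02,
        3.39474413e-02, -4.44217437e-05]), 'position': array([ 180.13352039, -545.52280975,  232.7375607 ]), 'eef_rot': array([[ 9.49622920e-01,  3.13394756e-01, -1.90347605e-04],
       [ 3.13394646e-01, -9.49621608e-01,  1.61183568e-03],
       [ 3.24382651e-04, -1.59029003e-03, -9.99998683e-01]]), 'ft_force': array([ 0.71439117,  0.41993003, -0.28923555]), 'wrist_torque': array([0.03860163, 0.00495111, 0.00146264]), 'finger_force': 0.0, 'gripper_width': 91.72561266518721}
```

View pics/scene.png

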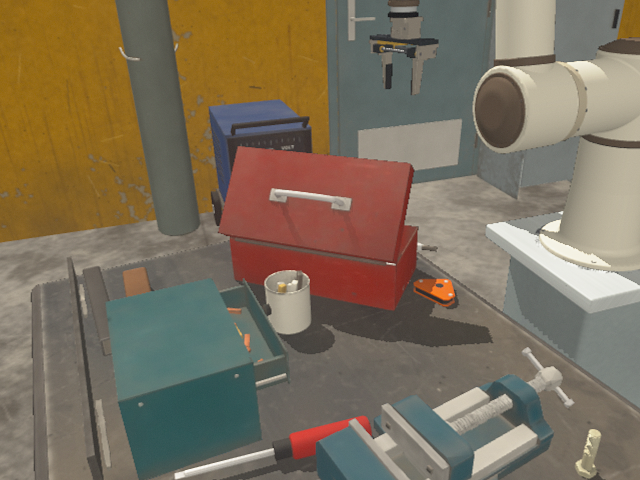

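View pics/top.png

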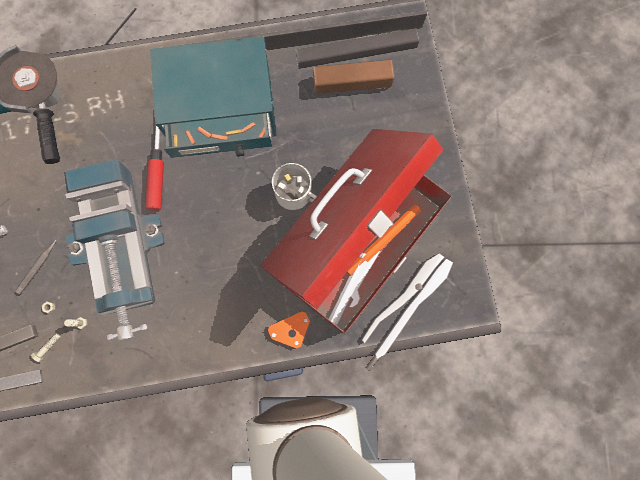

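Scene view: the lid's outer top faces the camera (about u 220–412, v 150–258), with its hinge at the bottom. In the top view the lid spans (265,270)–(440,150), the box front faces lower right, the pliers lie at about (410,310), the magnet at (290,330) and the mug at (292,185).

```bash
cat > fit.py <<'E'
from h import *
def red(im):
    hsv=cv2.cvtColor(im,cv2.COLOR_RGB2HSV); return ((hsv[...,0]<6)|(hsv[...,0]>174))&(hsv[...,1]>120)&(hsv[...,2]>40)
def plane(p,it=300,tol=2.5):
    rng=np.random.default_rng(0); best=None
    for _ in range(it):
        a,b,c=p[rng.choice(len(p),3,False)]; n=np.cross(b-a,c-a); n/=np.linalg.norm(n)+1e-9
        i=abs((p-a)@n)<tol
        if best is None or i.sum()>best.sum(): best=i
    q=p[best]; c=q.mean(0); n=np.linalg.svd(q-c,full_matrices=False)[2][2]; return c,n*np.sign(n[2]),q
E
python3 - <<'E'
from fit import *
for n,poly in(("scene",[(215,145),(415,145),(415,262),(215,240)]),("top",[(255,270),(375,125),(450,130),(450,200),(340,335),(300,310)])):
    d=np.load(n+".npz"); im,W=d["im"],d["W"]; k=np.zeros((480,640),np.uint8); cv2.fillPoly(k,[np.array(poly)],1)
    m=red(im)&(k>0)&~np.isnan(W[...,0]); c,nn,q=plane(W[m])
    print(n,m.sum(),len(q),c.round(1),nn.round(3),"lid angle",np.arccos(nn[2]))
    # in-plane axes: h along hinge (horizontal), s up slope
    h=np.cross([0,0,1],nn); h/=np.linalg.norm(h); s=np.cross(nn,h)
    a=(q-c)@h; b=(q-c)@s
    print(" h",h.round(3),"s",s.round(3),"range h",np.percentile(a,[.5,99.5]).round(),"s",np.percentile(b,[.5,99.5]).round(),"z",np.percentile(q[:,2],[.5,99.5]).round())
    # corners
    A=np.percentile(a,[.5,99.5]);B=np.percentile(b,[.5,99.5])
    print(" top edge mid",(c+h*A.mean()+s*B[1]).round(),"bottom mid",(c+h*A.mean()+s*B[0]).round())
d=np.load("top.npz");im,W=d["im"],d["W"]
for nm,(u0,v0,u1,v1) in dict(pl=(355,250,455,370),mug=(265,160,315,215),mag=(265,310,312,350)).items():
    p=W[v0:v1,u0:u1].reshape(-1,3); p=p[(p[:,2]>8)&(p[:,2]<(25 if nm!='mug' else 110))]; print(nm,np.percentile(p,[1,50,99],axis=0).round().tolist())
print("table corner",W[320,490],W[230,480],W[125,455])
E
```

```text
scene 16500 14355 [566.7 -27.5 170.9] [0.515 0.618 0.594] lid angle 0.9348382201643755
 h [-0.769  0.64   0.   ] s [-0.38  -0.457  0.805] range h [-159.  141.] s [-75.  77.] z [111. 233.]
 top edge mid [545. -68. 233.] bottom mid [602.   1. 111.]
top 11597 7260 [571.7 -44.6 185.2] [0.512 0.619 0.595] lid angle 0.9333061845013951
 h [-0.771  0.637  0.   ] s [-0.379 -0.459  0.804] range h [-144.  155.] s [-90.  60.] z [112. 234.]
 top edge mid [545. -69. 234.] bottom mid [602.   0. 113.]
pl [[317.0, -236.0, 8.0], [450.0, -152.0, 13.0], [519.0, -66.0, 23.0]]
mug [[603.0, 10.0, 9.0], [634.0, 47.0, 55.0], [670.0, 79.0, 93.0]]
mag [[352.0, 22.0, 11.0], [381.0, 51.0, 15.0], [410.0, 90.0, 18.0]]
table corner [ 392.31226141 -310.75599835    1.18064136] [ 700.00427315 -567.05652987 -773.36651315] [1082.6220026  -508.10964831 -783.45639412]
```

{"op": "servo_tool", "data": {
  "deltas": [
    {"dz":-0.02,"roll":-0.139},
    {"dz":-0.03,"roll":-0.139},
    {"dz":-0.03,"roll":-0.139},
    {"dz":-0.02,"roll":-0.14},
    {"dx":0.03},
    {"dx":0.04},
    {"dx":0.04},
    {"dx":0.04}
  ],
  "gripper": 0
}}

```text
invalid input at $.deltas[0]: expected keys dx, dy, dz, roll
```

{"op": "servo_tool", "data": {
  "deltas": [
    {"dx":0,"dy":0,"dz":-0.02,"roll":-0.139},
    {"dx":0,"dy":0,"dz":-0.03,"roll":-0.139},
    {"dx":0,"dy":0,"dz":-0.03,"roll":-0.139},
    {"dx":0,"dy":0,"dz":-0.02,"roll":-0.14},
    {"dx":0.03,"dy":0,"dz":0,"roll":0},
    {"dx":0.04,"dy":0,"dz":0,"roll":0},
    {"dx":0.04,"dy":0,"dz":0,"roll":0},
    {"dx":0.04,"dy":0,"dz":0,"roll":0}
  ],
  "gripper": 0
}}

```text
clock: 0.9
position: [276.9, -429.4, 333.1]
eef_rot: [[0.641, 0.768, -0.0], [0.768, -0.641, 0.001], [0.001, -0.001, -1.0]]
ft_force: [0.5, -1.0, -0.1]
gripper_width: 29.5
finger_force: 0.0
```

{"op": "servo_tool", "data": {
  "deltas": [
    {"dx":0.045,"dy":-0.004,"dz":0,"roll":0},
    {"dx":0.045,"dy":-0.004,"dz":0,"roll":0},
    {"dx":0.045,"dy":-0.004,"dz":0,"roll":0},
    {"dx":0.045,"dy":-0.004,"dz":0,"roll":0},
    {"dx":0.045,"dy":-0.004,"dz":0,"roll":0},
    {"dx":0.045,"dy":-0.003,"dz":0,"roll":0},
    {"dx":0.045,"dy":-0.002,"dz":0,"roll":0},
    {"dx":0.045,"dy":0,"dz":0,"roll":0}
  ]
}}

```text
clock: 1.7
position: [488.2, -136.4, 333.3]
eef_rot: [[0.64, 0.768, -0.0], [0.768, -0.64, 0.0], [-0.0, -0.0, -1.0]]
ft_force: [0.8, -0.0, -0.1]
gripper_width: 0.5
finger_force: 0.0
```

{"op": "servo_tool", "data": {
  "deltas": [
    {"dx":0.045,"dy":0,"dz":0,"roll":0},
    {"dx":0.04,"dy":0,"dz":0,"roll":0},
    {"dx":0.02,"dy":0,"dz":0.005,"roll":0},
    {"dx":0.01,"dy":0,"dz":0.01,"roll":0},
    {"dx":0,"dy":0,"dz":0.02,"roll":0},
    {"dx":0,"dy":0,"dz":0,"roll":0}
  ]
}}

```text
clock: 2.3
position: [559.4, -49.8, 294.7]
eef_rot: [[0.64, 0.768, -0.007], [0.768, -0.64, 0.002], [-0.003, -0.006, -1.0]]
ft_force: [0.4, -0.2, -0.5]
gripper_width: 0.7
finger_force: 0.0
```

```bash
python3 - <<'E'
from h import *
ims=[cloud(n)[0][100:340,200:500] for n in("scene","top")]
cv2.imwrite("pics/hover.png",np.hstack(ims)[:,:,::-1])
p=r.get_obs()["position"]; d=p-[587,-18,88]; print(p, "X",d[0]*.64+d[1]*.769,"Y",d[0]*-.769+d[1]*.64,"Z",d[2])
for t in np.linspace(.934,0,13):
    print(round(t,3),(np.array([-149*np.cos(t)+33*np.sin(t)+10,149*np.sin(t)+33*np.cos(t)+19])).round(1))
E
```

```text
[560.55258157 -50.45544536 298.0237313 ] X -41.88458527726366 Y -0.4334202524067621 Z 210.02373129809035
0.934 [-52.1 158.4]
0.856 [-62.7 153.2]
0.778 [-72.9 147.1]
0.7 [-82.6 140.3]
0.623 [-91.8 132.7]
0.545 [-100.3  124.4]
0.467 [-108.2  115.5]
0.389 [-115.3  106.1]
0.311 [-121.7   96.1]
0.234 [-127.3   85.6]
0.156 [-132.1   74.7]
0.078 [-136.    63.5]
0.0 [-139.   52.]
```

View pics/hover.png

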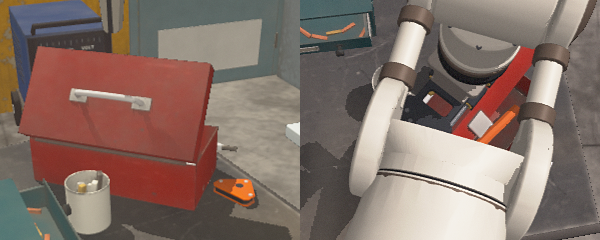

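Left: the lid is untouched. Right: the arm is over the edge, and the tool is centred on the lid to within 1 mm. Next I descend behind the edge and touch.

{"op": "servo_tool", "data": {
  "deltas": [
    {"dx":0,"dy":0,"dz":0.02,"roll":0},
    {"dx":0,"dy":0,"dz":0.02,"roll":0},
    {"dx":0,"dy":0,"dz":0.012,"roll":0},
    {"dx":-0.003,"dy":0,"dz":0,"roll":0},
    {"dx":-0.003,"dy":0,"dz":0,"roll":0},
    {"dx":-0.003,"dy":0,"dz":0,"roll":0},
    {"dx":-0.002,"dy":0,"dz":0,"roll":0},
    {"dx":0,"dy":0,"dz":0,"roll":0}
  ]
}}

```text
clock: 3.2
position: [554.6, -58.8, 247.6]
eef_rot: [[0.641, 0.768, 0.002], [0.768, -0.641, -0.0], [0.001, 0.002, -1.0]]
ft_force: [0.3, 0.2, 1.2]
gripper_width: 0.6
finger_force: 0.4
```

{"op": "servo_tool", "data": {
  "deltas": [
    {"dx":-0.003,"dy":0,"dz":0.002,"roll":0},
    {"dx":-0.004,"dy":0,"dz":0.0025,"roll":0},
    {"dx":-0.004,"dy":0,"dz":0.0025,"roll":0},
    {"dx":-0.005,"dy":0,"dz":0.003,"roll":0},
    {"dx":-0.005,"dy":0,"dz":0.003,"roll":0}
  ]
}}

```text
clock: 3.7
position: [541.7, -74.7, 235.9]
eef_rot: [[0.64, 0.768, 0.004], [0.768, -0.64, -0.001], [0.002, 0.003, -1.0]]
ft_force: [-0.5, 2.1, 7.9]
gripper_width: 0.6
finger_force: 3.3
```

{"op": "servo_tool", "data": {
  "deltas": [
    {"dx":-0.005,"dy":0,"dz":0.0035,"roll":0},
    {"dx":-0.005,"dy":0,"dz":0.0035,"roll":0},
    {"dx":-0.005,"dy":0,"dz":0.004,"roll":0},
    {"dx":-0.004,"dy":0,"dz":0.0035,"roll":0}
  ]
}}

```text
clock: 4.1
position: [529.3, -89.7, 220.9]
eef_rot: [[0.64, 0.768, 0.003], [0.768, -0.64, -0.001], [0.001, 0.003, -1.0]]
ft_force: [-0.1, 1.1, 7.9]
gripper_width: 0.3
finger_force: 3.0
```

```bash
cat > look.py <<'E'
from fit import *
import sys
im,W=cloud("scene"); cv2.imwrite(f"pics/{sys.argv[1]}.png",im[:,:,::-1])
p=r.get_obs()["position"]; d=p-[587,-18,88]; print(r.get_obs()["ft_force"].round(1),"X",d[0]*.64+d[1]*.769,"Y",d[0]*-.769+d[1]*.64,"Z",d[2])
D=W-[587,-18,88]; X=D[...,0]*.64+D[...,1]*.769
Y=D@np.array([-.769,.64,0])
m=red(im)&(abs(Y)<150)&(X<10)&(X>-170)&(D[...,2]>10); c,n,q=plane(W[m]); print("lid",np.arccos(n[2]),len(q),n.round(3))
E
python3 look.py mid
```

```text
[ 0.1 -1.5  6.2] X -92.7001496603414 Y -1.3887876693603332 Z 132.23516207685728
lid 0.6219614748492994 11019 [0.373 0.448 0.813]
```

{"op": "servo_tool", "data": {
  "deltas": [
    {"dx":-0.004,"dy":0,"dz":0.004,"roll":0},
    {"dx":-0.0045,"dy":0,"dz":0.0045,"roll":0},
    {"dx":-0.004,"dy":0,"dz":0.0045,"roll":0},
    {"dx":-0.004,"dy":0,"dz":0.0045,"roll":0},
    {"dx":-0.0035,"dy":0,"dz":0.0045,"roll":0},
    {"dx":-0.0035,"dy":0,"dz":0.0045,"roll":0},
    {"dx":-0.003,"dy":0,"dz":0.005,"roll":0},
    {"dx":-0.003,"dy":0,"dz":0.005,"roll":0}
  ]
}}

```text
clock: 4.95
position: [510.1, -112.7, 183.9]
eef_rot: [[0.64, 0.768, 0.001], [0.768, -0.64, -0.002], [-0.001, 0.002, -1.0]]
ft_force: [-0.9, -0.8, 5.5]
gripper_width: 0.3
finger_force: 2.6
```

```bash
python3 look.py mid2
```

```text
[ 0.1 -2.6  4. ] X -122.4852731629432 Y -1.267900904420948 Z 94.94448654809005
lid 0.30854342041827987 9021 [0.194 0.234 0.953]
```

{"op": "servo_tool", "data": {
  "deltas": [
    {"dx":-0.003,"dy":0,"dz":0.005,"roll":0},
    {"dx":-0.0025,"dy":0,"dz":0.005,"roll":0},
    {"dx":-0.0025,"dy":0,"dz":0.005,"roll":0},
    {"dx":-0.002,"dy":0,"dz":0.005,"roll":0},
    {"dx":0,"dy":0,"dz":0,"roll":0},
    {"dx":0,"dy":0,"dz":-0.006,"roll":0},
    {"dx":-0.004,"dy":0,"dz":-0.002,"roll":0},
    {"dx":-0.004,"dy":-0.001,"dz":0,"roll":0}
  ]
}}

```text
clock: 5.8
position: [497.5, -125.1, 171.1]
eef_rot: [[0.64, 0.768, 0.001], [0.768, -0.64, -0.0], [0.0, 0.001, -1.0]]
ft_force: [0.8, 0.0, 0.1]
gripper_width: 0.4
finger_force: 0.0
```

```bash
python3 look.py mid3
```

```text
[-0.1 -0.  -0.3] X -140.25847607029206 Y 0.606850758215586 Z 82.73309845395048
lid 0.15227771905257106 7336 [0.097 0.117 0.988]
```

{"op": "servo_tool", "data": {
  "deltas": [
    {"dx":0,"dy":0,"dz":0.004,"roll":0},
    {"dx":0,"dy":0,"dz":0.003,"roll":0},
    {"dx":-0.001,"dy":0,"dz":0.004,"roll":0},
    {"dx":-0.001,"dy":0,"dz":0.004,"roll":0},
    {"dx":-0.001,"dy":0,"dz":0.004,"roll":0},
    {"dx":-0.001,"dy":0,"dz":0.003,"roll":0},
    {"dx":0,"dy":0,"dz":0.003,"roll":0},
    {"dx":0,"dy":0,"dz":0.002,"roll":0}
  ]
}}

```text
clock: 6.65
position: [495.0, -128.3, 143.5]
eef_rot: [[0.641, 0.768, 0.0], [0.768, -0.641, -0.0], [-0.0, 0.001, -1.0]]
ft_force: [-2.3, -2.2, 5.1]
gripper_width: 0.3
finger_force: 2.1
```

{"op": "servo_tool", "data": {
  "deltas": [
    {"dx":0,"dy":0,"dz":0.0015,"roll":0},
    {"dx":0,"dy":0,"dz":0.0015,"roll":0},
    {"dx":0,"dy":0,"dz":0,"roll":0}
  ]
}}

```text
clock: 6.95
position: [495.2, -128.1, 140.6]
eef_rot: [[0.64, 0.768, 0.001], [0.768, -0.64, -0.0], [0.001, 0.001, -1.0]]
ft_force: [-0.9, -2.0, 2.2]
gripper_width: 0.3
finger_force: 1.4
```

Nearly shut; I press on in small steps until the force rises.

{"op": "servo_tool", "data": {
  "deltas": [
    {"dx":0,"dy":0,"dz":0.001,"roll":0},
    {"dx":0,"dy":0,"dz":0.001,"roll":0},
    {"dx":0,"dy":0,"dz":0,"roll":0}
  ]
}}

```text
clock: 7.25
position: [495.3, -128.1, 140.5]
eef_rot: [[0.64, 0.768, 0.001], [0.768, -0.64, -0.0], [0.0, 0.001, -1.0]]
ft_force: [-6.9, 0.6, 15.7]
gripper_width: 0.4
finger_force: 7.7
```

{"op": "servo_tool", "data": {
  "deltas": [
    {"dx":0,"dy":0,"dz":0.001,"roll":0},
    {"dx":0,"dy":0,"dz":0,"roll":0},
    {"dx":0,"dy":0,"dz":0,"roll":0}
  ]
}}

```text
clock: 7.55
position: [495.3, -128.1, 140.5]
eef_rot: [[0.64, 0.768, 0.001], [0.768, -0.64, -0.0], [0.0, 0.001, -1.0]]
ft_force: [-9.7, 1.3, 21.7]
gripper_width: 0.3
finger_force: 10.8
```

```bash
python3 look.py shut
```

```text
[-9.7  1.7 21.4] X -143.32510617376974 Y 0.08336727296239133 Z 52.496416959680346
lid 0.0016138618595077172 5465 [0.001 0.002 1.   ]
```

The lid is at 0.002 rad and pressed at about 22 N. Now I ease off, rise and move clear.

{"op": "servo_tool", "data": {
  "deltas": [
    {"dx":0,"dy":0,"dz":-0.002,"roll":0},
    {"dx":0,"dy":0,"dz":-0.005,"roll":0},
    {"dx":0,"dy":0,"dz":-0.02,"roll":0},
    {"dx":0,"dy":0,"dz":-0.04,"roll":0},
    {"dx":0,"dy":0,"dz":-0.04,"roll":0},
    {"dx":-0.02,"dy":0,"dz":-0.04,"roll":0},
    {"dx":-0.04,"dy":0,"dz":-0.02,"roll":0},
    {"dx":-0.04,"dy":0,"dz":0,"roll":0}
  ]
}}

```text
clock: 8.4
position: [431.8, -205.8, 308.2]
eef_rot: [[0.639, 0.77, 0.006], [0.77, -0.639, -0.003], [0.001, 0.007, -1.0]]
ft_force: [-0.0, -0.8, -0.1]
gripper_width: 0.4
finger_force: 0.0
```

{"op": "servo_tool", "data": {
  "deltas": [
    {"dx":-0.045,"dy":0,"dz":0,"roll":0},
    {"dx":-0.045,"dy":0,"dz":0,"roll":0},
    {"dx":-0.045,"dy":0,"dz":0,"roll":0},
    {"dx":-0.045,"dy":0,"dz":0,"roll":0},
    {"dx":-0.03,"dy":0,"dz":0,"roll":0},
    {"dx":-0.01,"dy":0,"dz":0,"roll":0},
    {"dx":0,"dy":0,"dz":0,"roll":0}
  ]
}}

```text
clock: 9.1
position: [289.7, -374.0, 304.0]
eef_rot: [[0.642, 0.767, 0.0], [0.767, -0.642, 0.001], [0.001, -0.001, -1.0]]
ft_force: [-0.0, 0.5, 0.0]
gripper_width: 0.7
finger_force: 0.0
```

```bash
python3 look.py end; python3 -c "
from h import *
im,W=cloud('top'); cv2.imwrite('pics/endtop.png',np.hstack([im[100:400,200:500],cv2.imread('pics/end.png')[100:400,200:500,::-1]])[:,:,::-1])"
```

```text
[ 0.7 -0.1 -0.4] X -463.07921924046684 Y 0.7300059094499147 Z 216.17116367910978
lid 0.003000800210511944 5679 [0.001 0.003 1.   ]
```

View pics/endtop.png

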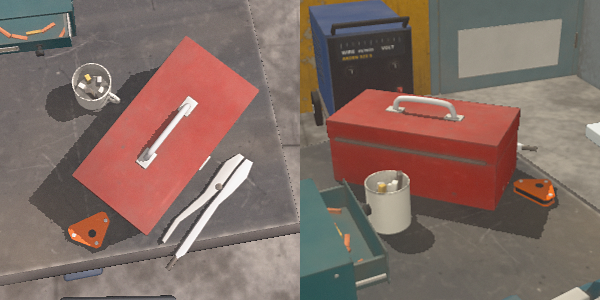

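The lid is flat shut. The mug, pliers and magnet are where they were, and the arm is clear.

```bash
python3 -c "
from rig import r
print(r.close_job())"
```

```text
the job is handed in; nothing more can be done
None
```

The toolbox lid is pressed fully shut above the latch (0.003 rad measured after letting go, about 22 N peak press), the box, mug, pliers and magnet are undisturbed in the final pictures, the arm is clear, and the job was handed in at about 9 s.

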